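# Fit a splined gear to the air-driven gear unit and hold it down on its wave spring

## Robot

A 6-joint arm with a two-finger parallel gripper is mounted at the origin on the work surface. World frame = base frame: x ahead of the robot, y to its left, z up, the work surface at z = 0. Lengths are in mm, angles in rad, forces in N, time in s.
With the tool pointing down it reaches from about 350 to 975 mm from the base axis. Payload 7.1 kg.
Tool frame: the origin (TCP) lies at the very end of the fingers, on their centre line; the grasp point (between the pads) lies 19 mm behind it; y points along the fingers, x is the direction in which the jaws open and shut, and the axes are right-handed (so a half turn about y gives the same grasp; the last joint's range is limited). The gripper opens to 88 mm and grips with 3 to 60 N. Pads are 20 mm wide; open, the fingers measure 115 mm over their backs; the gripper's body (75 mm by 178 mm) begins 61 mm behind the grasp point.
Start: joints at [1.115, 0.423, 1.63, -0, 1.089, -0.019], TCP at [264.369, 566.316, 222.675] pointing down, gripper open.
Joint ranges: [-3, 3], [-0.9, 2.11], [0.09, 2.58], [-1.31, 4.45], [0.11, 2.69], [-2.54, 2.54]. Speed limits (rad/s): [2.39, 2.39, 3.01, 3.14, 3.14, 3.14].

## Interface

Orientations are given as a rotation vector (axis times angle).
In Python, from workcell import ctrl gives the robot as it stands. The module is installed in compiled form; this text tells all that it offers.
- The arm moves only by the tool jog_arm, never from a script. Its argument "steps" is a list of rows, each an object with "turn": the turn, a rotation vector about the world's x, y, z scaled (see below), a list of three; "dp": the shift along the world's x, y, z scaled (see below), a list of three; "claw": the opening, from 0 (shut) to 1 (fully open). In form: [{"turn": [wx, wy, wz], "dp": [x, y, z], "claw": claw}, ...]. A call has 1 to 12 rows; each row is the pose to reach, as a shift and turn from the pose measured when the call began, turning the shorter way round; what a row does not reach only later rows make up. The controller multiplies each number of a shift by 80 mm and each number of a turn by pi rad. A row lasts 1/12 s, in which the tool goes at most 41.7 mm and 7.16 degrees, less where a joint would pass 70% of its speed; a pose out of reach is approached as far as the arm can. A call with a number of a shift or a turn outside -1 to 1 is refused whole. A call with a gripper value outside its range is refused whole. The fingers move at their own pace and stop on an object; the grip force is fixed at half the most. Time passes only in rows, so rows that repeat a pose let the fingers close. It gives the time, the measured TCP pose, the force and the opening at its end, in the units of the state.
- ctrl.get_obs(): the state, without advancing time (a new reading comes with each control period).
- ctrl.get_image(name): name is "side" or "top"; returns a dict with "img" (420x560x3 uint8, red, green, blue), "range_z" (420x560 float32, mm along the optical axis (not along the pixel's ray), 0 where there is no reading), "fovy" (degrees; the focal length in pixels is half the picture's height over the tangent of half this angle, whatever the lens; pixels are square), "cx", "cy" (the principal point, pixels), "camera_from_world" (4x4, takes a point from world to camera coordinates). Camera axes: x right, y down, z forward; pixel columns grow to the right and rows downward; lengths in mm; the calibration is good to about 2 mm. A picture is of the moment at which its call begins.
- ctrl.close_job(): hands the job in, once; it reports no verdict.
The state is a dict: "t": time; "qpos": joint angles; "qvel": joint speeds; "joint_torque": joint torques, N m; "ee_pos": TCP position; "orientation": TCP orientation; "ft_force": force on the tool from outside, world axes, zero at the start; "moment": the same for the moment, N m; "width": finger opening in mm.
Only numpy, scipy, OpenCV 4.12 (cv2) and the standard library are available. Lean on these libraries where they do the work, as an engineer would, in place of code of your own. Each camera call takes 0.05 s, during which the arm holds its last target.

## Task

Shut off the gear unit's air first, turning the ball valve's lever the full quarter turn clockwise until it stands square across the pipe; only then bring the gear to the shaft. Set the loose gear with the six-slot splined bore, hub up, on the upright splined shaft, turn it until the splines mesh, slide it down and press it fully home so that the wave spring is squeezed flat. Finish while still holding it pressed down, ready for a colleague to fit the circlip, and leave the other gear (plain keyed bore), the dish, the case and the pliers where they lie.

Things in the scene. Friction and masses are not known exactly. Their poses are not given: they have to be found in the camera images.
- valve (a joint): angle of the ball valve's lever, rad: 0 = open (lever along the pipe, pointing over the motor to the gearbox), 1.571 = shut (square across the pipe, pointing to gear_unit's -x side). Shuts clockwise seen from above; hard stop at each end; stays where left; resists with about 0.45 N m (5 to 6 N at valve_grip). Starts at 0 to 0.3
- valve_pivot (a point): point on the valve stem's vertical axis at mid-height of the lever, 160 mm above the bench; axes as gear_unit. A steel boss 26 mm across lies round it, its nut up to 11 mm above this point; the valve body's top is 24 mm below this point, the pipe's top 31 mm below
- valve_grip (a point): middle of the lever's black sleeve, 85 mm from the stem's axis; turns with the lever, which points along this point's -y. The lever is a flat level bar; the sleeve runs 42 to 112 mm from the axis, 18 mm wide, 10 mm thick, centred at this height. 22 mm or more is free below the sleeve
- gear_unit: fixed gear unit, base plate 170 x 345 x 10 mm, origin under it, z up. In its (x, y), mm: gearbox 110 x 110, 110 high, at (0, -85); air motor from it to y = 58, 97 high; pipe along y at height 118 from y = 32 to 175, ball valve at y = 115; riser at y = 175 with gauge on its +x side, top at 142. Its -x side roughly faces the robot; no hose or wire
- shoulder (a point): point on the shaft's axis on top of its shoulder (47 mm across), 125 mm above the bench, z up along the shaft. The shoulder stands 15 mm above the gearbox's round cover (92 mm across, bolt heads 4 mm high)
- shaft_end (a point): centre of the upright shaft's top end, 75 mm above the shoulder, z up. Down from it: cone 22 to 29.5 mm across, 6 long; plain nose 29.5, 8 long; six splines to the shoulder (root 29.5, over teeth 34.8, teeth 8.6 wide, ends chamfered 1.2), circlip groove 22 to 24.4 below. A tooth lies on this x axis and every 60 degrees. Oiled; locked (4 N m) at any angle up to 30 degrees either way
- wave_washer: steel thrust washer on the wave spring round the shaft's foot, 47 mm outside, 37 inside, origin in the centre of its top face: 9 mm above the shoulder when free, 5 mm when the spring is flat. The spring pushes up with 6 N at first and 18 N when flat; the gear's own weight (5 to 7 N) barely moves it, so pressing home takes about 12 N more
- splined_gear: the loose steel gear to fit, hub up on the bench, about 0.6 kg: toothed wheel 72 mm across, 18 thick; round hub on top 50 across, 26 high (44 in all). Through bore 31.5 with six straight slots 10.6 wide, 36.8 across. Origin in the underside's centre, z up; a slot on the x axis and every 60 degrees. Meshes when its x is a multiple of 60 degrees from shaft_end's, 3.5 degrees of play either way
- keyed_gear: the other loose gear, to be left alone: same outside as the splined gear but with a plain round 25 mm bore with one keyway; origin in the centre of the underside, z up
- clip_dish: small round steel dish with a circlip in it, 84 mm across, 18 mm high, origin under its centre; to be left alone
- drill_case: yellow plastic case 34 x 120 x 34 mm (long along its y), origin under its centre; to be left alone
- circlip_pliers: circlip pliers lying flat, 185 mm long along their x, up to 70 mm wide, 16 mm high, origin at the pivot on the bench, handles to -x; to be left alone

How it is judged:
By the outcome, as a careful person would: the job done as asked, in the order asked, and still so for the second after the job is handed in, while the arm keeps its last pose, push and grip.
It also fails if it takes over 64 s, if anything falls off the work surface, if the arm or the gripper's body presses on something with over 40 N, if the wrist force passes 120 N, or if a joint passes its speed limit or range.

## Working session

There is one attempt and no reset: what is moved stays moved. The work goes in short steps, Python scripts to look and compute and a tool call to move; the robot and the scene stay as the last step left them, time stands still between calls to the robot, and variables do not carry over. Pictures are saved under pics/ and viewed, and the job is handed in when it is done.

Besides the shell and the picture viewer there is one more tool, called after "Emit:" as name(argument=value, ...) on one line, values as JSON. jog_arm: Moves the arm, as the interface text tells. Its arguments: {"type":"object","properties":{"steps":{"type":"array","items":{"type":"object","properties":{"turn":{"type":"array","items":{"type":"number"}},"dp":{"type":"array","items":{"type":"number"}},"claw":{"type":"number"}}}}},"required":["steps"]}

```bash
mkdir -p pics; cat > h.py <<'E'
import numpy as np, cv2
from workcell import ctrl
def grab(n):
    d=ctrl.get_image(n); np.savez(f'{n}.npz',**{k:v for k,v in d.items()}); return d
def load(n):
    z=np.load(f'{n}.npz'); return {k:z[k] for k in z.files}
def f(d): return d['img'].shape[0]/2/np.tan(np.radians(float(d['fovy']))/2)
def pts(d):
    F=f(d);Z=d['range_z'].astype(float);h,w=Z.shape
    u,v=np.meshgrid(np.arange(w),np.arange(h))
    P=np.stack([(u-d['cx'])/F*Z,(v-d['cy'])/F*Z,Z,np.ones_like(Z)],-1)
    W=P@np.linalg.inv(d['camera_from_world']).T
    W[Z==0]=np.nan
    return W[...,:3]
def ray(d,u,v,z):
    F=f(d);T=np.linalg.inv(d['camera_from_world'])
    r=T[:3,:3]@np.array([(u-d['cx'])/F,(v-d['cy'])/F,1]);o=T[:3,3]
    return o+r*(z-o[2])/r[2]
def proj(d,p):
    c=d['camera_from_world']@np.append(p,1);F=f(d)
    return c[0]/c[2]*F+d['cx'],c[1]/c[2]*F+d['cy']
E
python3 - <<'E'
from h import *
print(ctrl.get_obs())
for n in('side','top'):
    d=grab(n);cv2.imwrite(f'pics/{n}0.png',d['img'][...,::-1])
    print(n,d['fovy'],d['cx'],d['cy'],np.linalg.inv(d['camera_from_world']).round(2).tolist(), (d['range_z']==0).mean())
E
```

```text
{'t': 0.0, 'qpos': array([ 1.11498533e+00,  4.23793914e-01,  1.63068757e+00,  1.96358806e-05,
        1.08861174e+00, -1.90133642e-02]), 'qvel': array([ 3.49989433e-04,  5.13187090e-04,  9.50740178e-04,  6.94958004e-04,
        4.53505665e-04, -3.03242482e-05]), 'joint_torque': array([-1.81502659e-03, -5.44610882e+01, -2.73663443e+01,  6.43009879e-02,
        2.27486895e-02, -1.24649364e-04]), 'ee_pos': array([264.13392822, 565.82841782, 221.93195736]), 'orientation': array([-1.38552928, -0.88075774,  0.88287553]), 'ft_force': array([-0.16945156, -0.34647466, -0.78001999]), 'moment': array([-0.05263868, -0.02064427,  0.0337086 ]), 'width': 87.63513576047279}
side 53.544863161329246 277.9552830466462 209.38121504249492 [[0.99, -0.07, 0.12, 490.59], [-0.14, -0.56, 0.82, -880.94], [0.01, -0.83, -0.56, 682.71], [0.0, 0.0, 0.0, 1.0]] 0.0040178571428571425
top 42.34587472482014 278.99329364576704 212.82792606561134 [[-0.02, -0.97, 0.23, 292.98], [-1.0, 0.02, 0.0, -46.76], [-0.01, -0.23, -0.97, 1485.64], [0.0, 0.0, 0.0, 1.0]] 0.004111394557823129
```

View pics/top0.png

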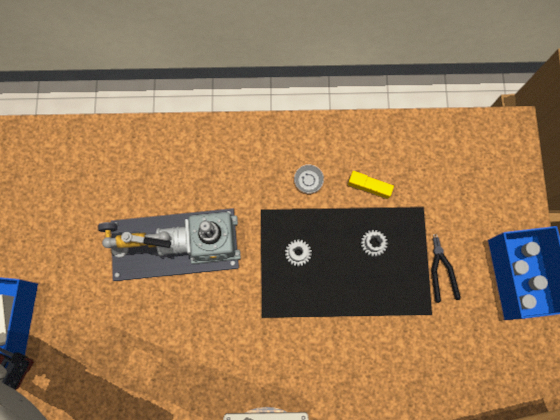

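View pics/side0.png

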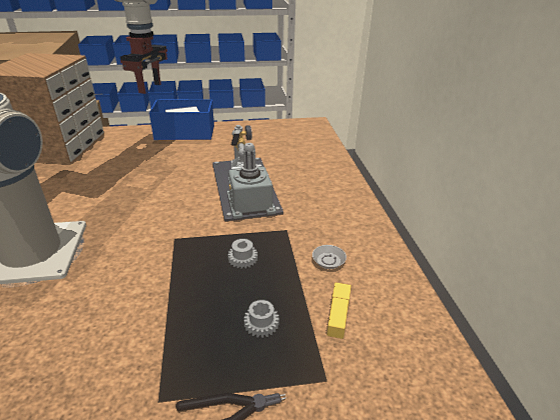

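The top view shows the gear unit at about (175,242), gears at (299,252) and (374,243), the dish at (309,180), the case at (371,184) and the pliers at (445,270). I'll zoom in next.

```bash
python3 - <<'E'
from h import *
d=load('top');im=d['img'][...,::-1]
a=cv2.resize(im[200:290,95:255],None,fx=5,fy=5,interpolation=cv2.INTER_CUBIC)
cv2.imwrite('pics/topunit.png',a)
b=cv2.resize(im[222:272,275:400],None,fx=6.4,fy=6.4,interpolation=cv2.INTER_CUBIC)
s=load('side')['img'][...,::-1]
c=cv2.resize(s[230:345,220:300],None,fx=5,fy=5,interpolation=cv2.INTER_CUBIC)
cv2.imwrite('pics/topgears.png',b);cv2.imwrite('pics/sidegears.png',c)
W=pts(d)
for (u,v) in [(299,252),(374,243),(299,240),(374,232),(309,180),(371,184),(208,228),(200,245),(155,240),(350,300)]: print(u,v,W[v,u].round(1))
# heights
Z=W[...,2]
m=((Z>35)&(Z<60)).astype('uint8');m[:,:265]=0;m[:,425:]=0;m[:210]=0;m[310:]=0
n,l,st,ce=cv2.connectedComponentsWithStats(m)
for i in range(1,n):
    if st[i,4]>20:
        p=W[l==i]; print(st[i],ce[i],p.mean(0).round(1),(p.max(0)+p.min(0))/2, np.ptp(p,axis=0))
m=((Z>8)&(Z<60)).astype('uint8');m[:,:265]=0;m[:,425:]=0;m[:210]=0;m[310:]=0
n,l,st,ce=cv2.connectedComponentsWithStats(m)
for i in range(1,n):
    if st[i,4]>20:
        p=W[l==i]; print('lo',st[i],p.mean(0).round(1),(p.max(0)+p.min(0))/2, np.ptp(p,axis=0))
E
```

```text
299 252 [524.2 -97.5   2.3]
374 243 [ 545.5 -305.6    3. ]
299 240 [558.8 -98.5  -3.7]
374 232 [ 569.1 -300.6   41.6]
309 180 [ 7.310e+02 -1.313e+02  7.000e-01]
371 184 [ 706.  -301.1   35.2]
208 228 [555.5 127.7 201.8]
200 245 [529.2 159.4 115.3]
155 240 [535.1 263.4 165.6]
350 300 [ 390.6 -232.     3.1]
[365 232  20  19 170] [374.77647059 240.70588235] [ 544.5 -300.7   45.1] [ 544.64816008 -300.97898575   44.7019284 ] [49.58031008 50.43504829 19.17524017]
[289 242  18  19 216] [297.63425926 250.64814815] [521.2 -92.4  45.2] [521.24306585 -92.12030369  45.31210759] [48.68040292 46.05561732 20.46393322]
lo [360 229  28  27 418] [ 542.5 -299.    29.8] [ 546.64032674 -302.9479819    31.15133637] [73.89893322 75.80754181 46.27642424]
lo [285 239  26  27 423] [518.8 -91.9  32.6] [521.61339541 -92.76744473  31.79462502] [71.66445424 68.40814338 47.49889836]
```

View pics/topunit.png

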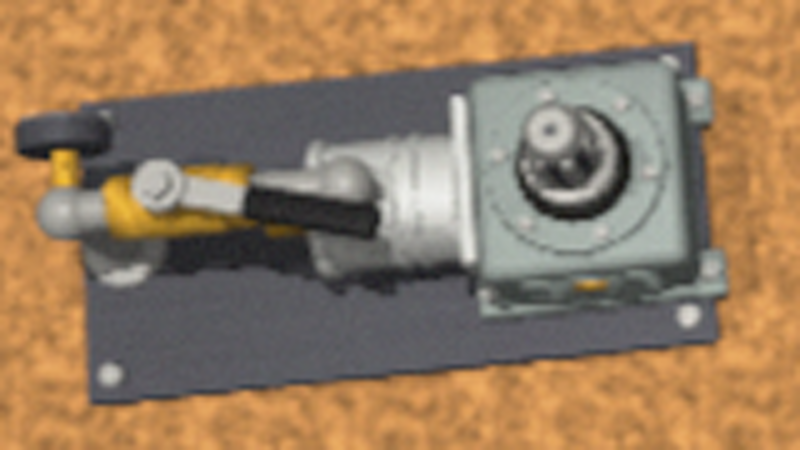

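View pics/topgears.png

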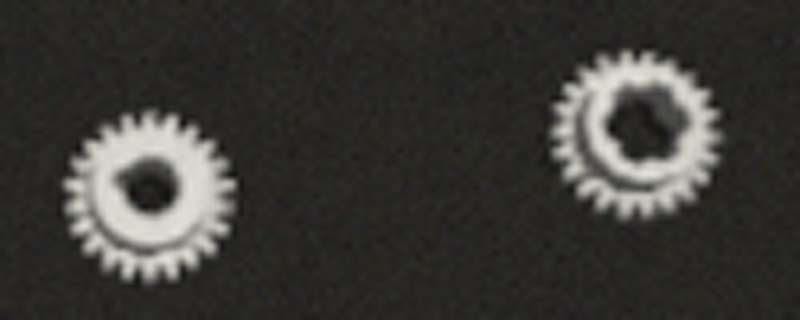

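View pics/sidegears.png

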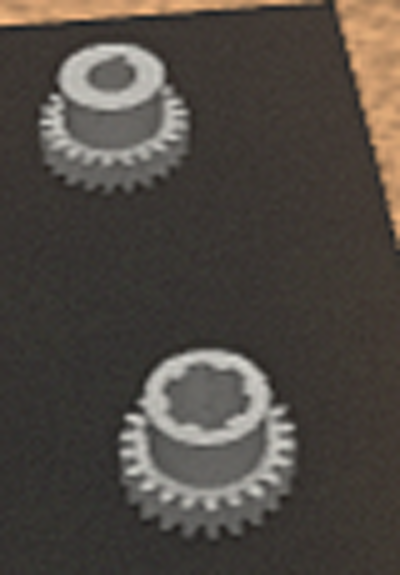

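The keyed gear is the left one at (299,252), with a single keyway. The splined gear is on the right at (374,243). The lever points right and slightly down from its nut at (126,237) to a sleeve end at (170,243). Next I'll measure the unit precisely.

```bash
python3 - <<'E'
from h import *
d=load('top');s=load('side');W=pts(d);S=pts(s)
r=lambda u,v,z:ray(d,95+u/5,200+v/5,z).round(1)
print('shaft top',r(548,130,200)); print('nut',r(157,187,171)); print('lever tip',r(376,216,163))
print('plate corners',r(90,404,10),r(717,342,10),r(693,44,10))
for nm,w in(('top',W),('side',S)):
    Z=w[...,2]
    near=(np.hypot(w[...,0]-553,w[...,1]-128)<40)
    for a,b in((196,204),(180,196),(140,180)):
        p=w[near&(Z>a)&(Z<b)]
        if len(p): print(nm,a,len(p),p.mean(0).round(1),p.min(0).round(1),p.max(0).round(1))
# black sleeve
im=d['img'].astype(int);mx=im.max(-1)
m=(mx<60)&(W[...,2]>145)&(W[...,2]<180)
m[:, :140]=0;m[:,180:]=0
v,u=np.nonzero(m);print('sleeve px',len(u),u.min(),u.max())
q=np.array([ray(d,a,b,165) for a,b in zip(u,v)])
c=q.mean(0);ev=np.linalg.svd(q-c)[2][0];print('sleeve c',c,ev,np.ptp((q-c)@ev),W[m].mean(0))
o=ctrl.get_obs()
from scipy.spatial.transform import Rotation as R
print(R.from_rotvec(o['orientation']).as_matrix().round(3))
ss=s['img'][...,::-1]
cv2.imwrite('pics/sideunit.png',cv2.resize(ss[120:220,205:290],None,fx=6,fy=6,interpolation=cv2.INTER_CUBIC))
E
```

```text
shaft top [561.  136.2 200. ]
nut [541.9 333.  171. ]
lever tip [526.8 226.1 163. ]
plate corners [453.  410.5  10. ] [480.7  69.3  10. ] [648.3  82.7  10. ]
top 196 84 [562.  136.6 200.4] [548.5 123.4 196.2] [574.1 150.3 203.7]
top 180 49 [558.1 133.8 188.6] [546.5 119.7 180.6] [579.9 154.9 195.9]
top 140 60 [552.5 131.4 158.6] [539.6 115.7 140.2] [573.3 153.3 179.6]
side 196 39 [562.7 133.1 198.9] [551.1 119.6 196.4] [575.1 148.1 200.7]
side 180 69 [561.2 126.4 188.3] [547.4 117.1 180.2] [577.9 140.3 195.9]
side 140 163 [561.4 124.2 160.2] [546.1 115.  140. ] [577.2 135.  180. ]
sleeve px 171 144 170
sleeve c [529.54297346 258.35041673 165.        ] [1.78188631e-01 9.83996348e-01 1.60730225e-16] 66.20663911694818 [529.35681637 258.10758034 166.02597341]
[[ 0.423 -0.001 -0.906]
 [ 0.906 -0.001  0.423]
 [-0.001 -1.     0.   ]]
```

View pics/sideunit.png

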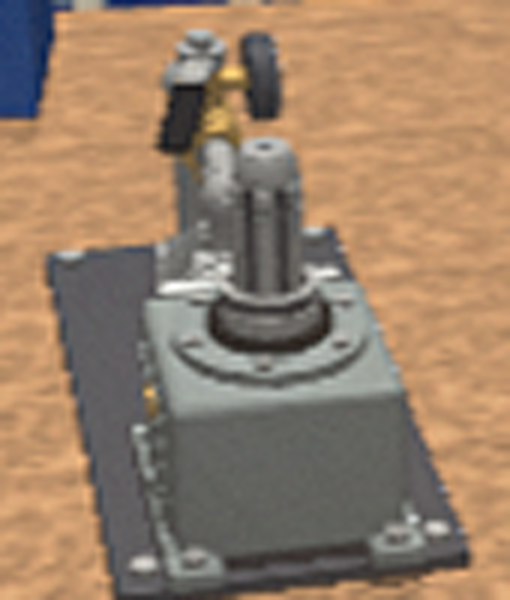

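The unit's yaw is about 0.09 rad. The shaft is at about (561,136), the valve pivot at about (542,333), and the lever is at about 0.26 rad. Shaft to pivot measures 198 mm against the 200 mm given. I'll move to the lever now.

Emit:
jog_arm(steps=[{"dp": [0.41, -0.49, 0.03], "turn": [0, 0, -0.035], "claw": 1}, {"dp": [0.82, -0.98, 0.06], "turn": [0, 0, -0.07], "claw": 0.6}, {"dp": [0.82, -0.98, 0.06], "turn": [0, 0, -0.104], "claw": 0.6}])

```text
t: 0.35
ee_pos: [331.0, 484.6, 226.3]
orientation: [-1.481, -0.625, 0.629]
ft_force: [-0.1, 0.1, 0.4]
width: 77.8
```

Emit:
jog_arm(steps=[{"dp": [0.41, -0.49, 0.03], "turn": [0, 0, -0.035], "claw": 0.6}, {"dp": [0.82, -0.98, 0.06], "turn": [0, 0, -0.07], "claw": 0.6}, {"dp": [0.82, -0.98, 0.06], "turn": [0, 0, -0.104], "claw": 0.6}])

```text
t: 0.6
ee_pos: [398.3, 403.3, 230.9]
orientation: [-1.543, -0.365, 0.37]
ft_force: [0.3, 0.5, -0.0]
width: 57.6
```

Emit:
jog_arm(steps=[{"dp": [0.41, -0.49, 0], "turn": [0, 0, -0.035], "claw": 0.6}, {"dp": [0.82, -0.98, 0], "turn": [0, 0, -0.07], "claw": 0.6}, {"dp": [0.82, -0.98, 0], "turn": [0, 0, -0.104], "claw": 0.6}])

```text
t: 0.85
ee_pos: [465.6, 321.9, 230.7]
orientation: [-1.572, -0.103, 0.109]
ft_force: [0.6, 0.3, -0.1]
width: 52.7
```

Emit:
jog_arm(steps=[{"dp": [0.4, -0.45, 0], "turn": [0, 0, -0.035], "claw": 0.6}, {"dp": [0.77, -0.91, 0], "turn": [0, 0, -0.07], "claw": 0.6}, {"dp": [0.77, -0.91, 0], "turn": [0, 0, -0.097], "claw": 0.6}, {"dp": [0.77, -0.91, 0], "turn": [0, 0, -0.097], "claw": 0.6}, {"dp": [0.77, -0.91, -0.4], "turn": [0, 0, -0.097], "claw": 0.55}])

```text
t: 1.27
ee_pos: [531.2, 249.9, 203.4]
orientation: [-1.565, 0.13, -0.138]
ft_force: [0.8, 0.6, -0.1]
width: 49.6
```

```bash
python3 - <<'E'
from h import *
print(ctrl.get_obs()['ee_pos'])
d=grab('top')
cv2.imwrite('pics/t1.png',cv2.resize(d['img'][180:300,95:255][...,::-1],None,fx=5,fy=5,interpolation=cv2.INTER_CUBIC))
E
```

```text
[531.1626424  249.92273804 203.35491366]
```

View pics/t1.png

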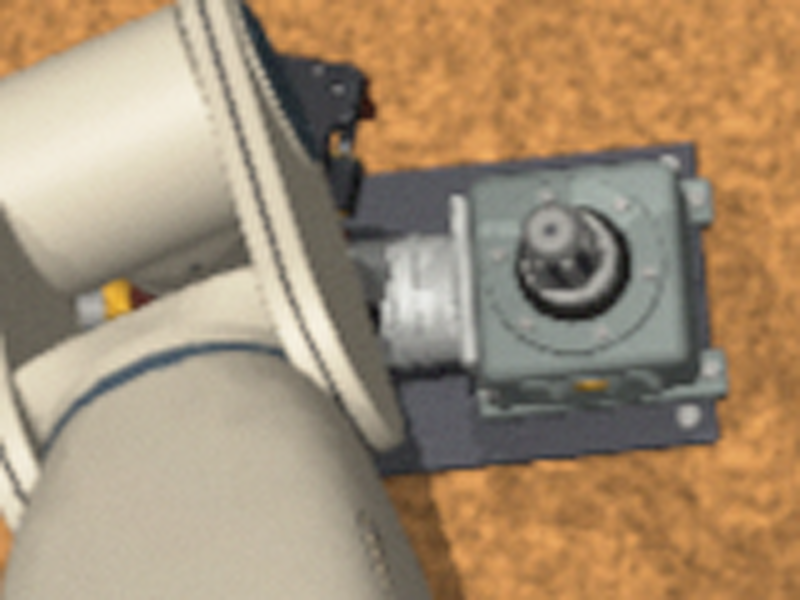

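The arm hides the lever in this view. The TCP is within 4 mm of the planned spot, so I'll descend beside the sleeve.

Emit:
jog_arm(steps=[{"dp": [-0.04, 0, -0.35], "turn": [0, 0, 0], "claw": 0.55}, {"dp": [-0.04, 0, -0.68], "turn": [0, 0, 0], "claw": 0.55}, {"dp": [-0.04, 0, -0.68], "turn": [0, 0, 0], "claw": 0.4}, {"dp": [-0.04, 0, -0.68], "turn": [0, 0, 0], "claw": 0.32}, {"dp": [-0.04, 0, -0.68], "turn": [0, 0, 0], "claw": 0.32}])

```text
t: 1.73
ee_pos: [522.8, 249.2, 141.1]
orientation: [-1.571, 0.137, -0.127]
ft_force: [0.5, -0.1, 0.2]
width: 31.9
```

```bash
python3 - <<'E'
from h import *
d=grab('side')
cv2.imwrite('pics/s1.png',cv2.resize(d['img'][90:220,180:310][...,::-1],None,fx=4.5,fy=4.5,interpolation=cv2.INTER_CUBIC))
E
```

```text
(no output)
```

View pics/s1.png

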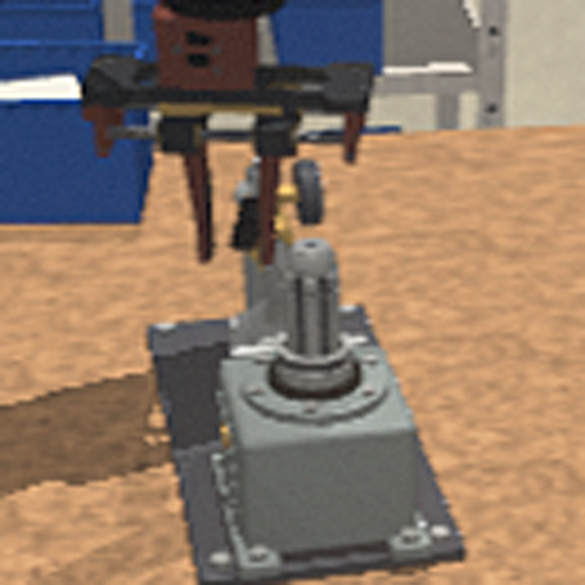

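The fingers straddle the sleeve, at crop pixels (205,255) and (265,255), and touch nothing. Next I'll swing the lever along its arc.

```bash
python3 - <<'E'
from h import *
p=ctrl.get_obs()['ee_pos'];print(p)
for i in range(1,13):
    t=.17+.11*i;print(i,round(-.11*i/np.pi,3),((np.array([542-85*np.sin(t),333-85*np.cos(t),147])-p)/80).round(3))
E
```

```text
[523.82188931 249.18329982 141.61582218]
1 -0.035 [-0.066  0.027  0.067]
2 -0.07 [-0.177  0.065  0.067]
3 -0.105 [-0.282  0.115  0.067]
4 -0.14 [-0.381  0.177  0.067]
5 -0.175 [-0.473  0.249  0.067]
6 -0.21 [-0.557  0.331  0.067]
7 -0.245 [-0.631  0.421  0.067]
8 -0.28 [-0.694  0.519  0.067]
9 -0.315 [-0.747  0.623  0.067]
10 -0.35 [-0.788  0.733  0.067]
11 -0.385 [-0.816  0.846  0.067]
12 -0.42 [-0.832  0.962  0.067]
```

Emit:
jog_arm(steps=[{"dp": [-0.07, 0.03, 0.07], "turn": [0, 0, -0.035], "claw": 0.32}, {"dp": [-0.18, 0.065, 0.07], "turn": [0, 0, -0.07], "claw": 0.32}, {"dp": [-0.28, 0.115, 0.07], "turn": [0, 0, -0.105], "claw": 0.32}, {"dp": [-0.38, 0.18, 0.07], "turn": [0, 0, -0.14], "claw": 0.32}, {"dp": [-0.47, 0.25, 0.07], "turn": [0, 0, -0.175], "claw": 0.32}, {"dp": [-0.56, 0.33, 0.07], "turn": [0, 0, -0.21], "claw": 0.32}, {"dp": [-0.63, 0.42, 0.07], "turn": [0, 0, -0.245], "claw": 0.32}, {"dp": [-0.69, 0.52, 0.07], "turn": [0, 0, -0.28], "claw": 0.32}, {"dp": [-0.75, 0.62, 0.07], "turn": [0, 0, -0.315], "claw": 0.32}, {"dp": [-0.79, 0.73, 0.07], "turn": [0, 0, -0.35], "claw": 0.32}, {"dp": [-0.79, 0.73, 0.07], "turn": [0, 0, -0.35], "claw": 0.32}])

```text
t: 2.7
ee_pos: [462.2, 309.4, 149.8]
orientation: [-1.332, 0.987, -0.982]
ft_force: [0.4, -0.0, 0.5]
width: 28.1
```

```bash
python3 - <<'E'
from h import *
o=ctrl.get_obs();p=o['ee_pos'];print(p,o['ft_force'],o['orientation'],o['qpos'])
from scipy.spatial.transform import Rotation as R
M=R.from_rotvec(o['orientation']).as_matrix();y=np.arctan2(M[1,0],M[0,0]);print('yaw',y)
for t in (1.35,1.42,1.483,1.53,1.57):
    print(t,round((-t-y)/np.pi,3),((np.array([542-85*np.sin(t),333-85*np.cos(t),147])-p)/80).round(3))
E
```

```text
[462.20884466 309.40244977 149.84249677] [ 0.38239712 -0.02353079  0.50707057] [-1.33232499  0.98650414 -0.98235291] [0.56637805 0.41919123 1.83802233 0.00492827 0.88149019 1.83352178]
yaw -1.2702686571570894
1.35 -0.025 [-0.039  0.062 -0.036]
1.42 -0.048 [-0.053  0.135 -0.036]
1.483 -0.068 [-0.061  0.202 -0.036]
1.53 -0.083 [-0.064  0.252 -0.036]
1.57 -0.095 [-0.065  0.294 -0.036]
```

Emit:
jog_arm(steps=[{"dp": [-0.04, 0.06, -0.03], "turn": [0, 0, -0.025], "claw": 0.32}, {"dp": [-0.055, 0.135, -0.03], "turn": [0, 0, -0.048], "claw": 0.32}, {"dp": [-0.06, 0.2, -0.03], "turn": [0, 0, -0.068], "claw": 0.32}, {"dp": [-0.06, 0.23, -0.03], "turn": [0, 0, -0.068], "claw": 0.32}])

```text
t: 3.03
ee_pos: [458.1, 327.9, 149.2]
orientation: [-1.244, 1.144, -1.142]
ft_force: [0.4, -5.7, 4.5]
width: 27.6
```

Emit:
jog_arm(steps=[{"dp": [0, 0.02, 0], "turn": [0, 0, 0], "claw": 0.32}, {"dp": [0, 0.04, 0], "turn": [0, 0, 0], "claw": 0.32}])

```text
t: 3.2
ee_pos: [457.7, 330.3, 149.6]
orientation: [-1.247, 1.141, -1.14]
ft_force: [-1.7, -6.1, 2.7]
width: 28.1
```

Emit:
jog_arm(steps=[{"dp": [0, 0.03, 0], "turn": [0, 0, 0], "claw": 0.32}, {"dp": [0, 0.05, 0], "turn": [0, 0, 0], "claw": 0.32}, {"dp": [0, 0.05, 0], "turn": [0, 0, 0], "claw": 0.32}])

```text
t: 3.45
ee_pos: [456.9, 333.6, 149.7]
orientation: [-1.25, 1.14, -1.138]
ft_force: [-1.3, -4.1, 2.2]
width: 28.3
```

```bash
python3 - <<'E'
from h import *
o=ctrl.get_obs();print(o['ee_pos'],o['ft_force'],o['moment'])
d=grab('side')
cv2.imwrite('pics/s2.png',cv2.resize(d['img'][90:220,180:310][...,::-1],None,fx=4.5,fy=4.5,interpolation=cv2.INTER_CUBIC))
E
```

```text
[456.91361856 333.59049143 149.69335911] [-1.28527125 -4.10723058  2.23418628] [-0.83927695  0.33468493 -0.08583014]
```

View pics/s2.png

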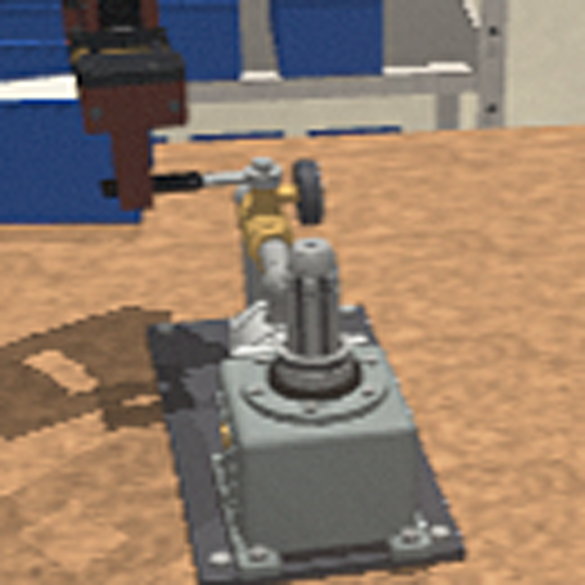

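The lever now points to the robot's side and still moves at about 5 N, so it isn't at its stop. I'll keep going.

Emit:
jog_arm(steps=[{"dp": [0, 0.04, 0], "turn": [0, 0, 0], "claw": 0.32}, {"dp": [0, 0.06, 0], "turn": [0, 0, 0], "claw": 0.32}, {"dp": [0, 0.06, 0], "turn": [0, 0, 0], "claw": 0.32}])

```text
t: 3.75
ee_pos: [456.6, 334.2, 149.5]
orientation: [-1.259, 1.135, -1.139]
ft_force: [3.3, -20.5, 5.3]
width: 28.6
```

Emit:
jog_arm(steps=[{"dp": [0, 0.03, 0], "turn": [0, 0, 0], "claw": 0.32}, {"dp": [0, 0.06, 0], "turn": [0, 0, 0], "claw": 0.32}, {"dp": [0, 0.06, 0], "turn": [0, 0, 0], "claw": 0.32}])

```text
t: 4.0
ee_pos: [456.5, 334.2, 149.4]
orientation: [-1.269, 1.129, -1.142]
ft_force: [4.3, -24.6, 5.7]
width: 28.1
```

The force jumped to 25 N without movement, so the lever is at its hard stop. I'll back off, lift and look.

Emit:
jog_arm(steps=[{"dp": [0, -0.05, 0], "turn": [0, 0, 0], "claw": 0.32}, {"dp": [0, -0.06, 0], "turn": [0, 0, 0], "claw": 0.34}, {"dp": [0, -0.06, 0.3], "turn": [0, 0, 0], "claw": 0.4}, {"dp": [0, -0.06, 0.8], "turn": [0, 0, 0], "claw": 1}, {"dp": [-0.4, -0.4, 0.9], "turn": [0, 0, 0.035], "claw": 1}, {"dp": [-0.4, -0.9, 0.9], "turn": [0, 0, 0.07], "claw": 1}])

```text
t: 4.5
ee_pos: [423.8, 265.4, 224.4]
orientation: [-1.353, 0.954, -0.969]
ft_force: [0.4, -0.5, -0.4]
width: 51.6
```

Emit:
jog_arm(steps=[{"dp": [0, -0.5, 0], "turn": [0, 0, 0.035], "claw": 1}, {"dp": [0, -1, 0], "turn": [0, 0, 0.07], "claw": 1}, {"dp": [0, -1, 0], "turn": [0, 0, 0.105], "claw": 1}])

```text
t: 4.75
ee_pos: [422.9, 181.7, 224.9]
orientation: [-1.456, 0.698, -0.714]
ft_force: [-0.3, 0.5, -0.1]
width: 71.8
```

Emit:
jog_arm(steps=[{"dp": [0.1, -0.5, 0], "turn": [0, 0, 0.035], "claw": 1}, {"dp": [0.2, -1, 0], "turn": [0, 0, 0.07], "claw": 1}, {"dp": [0.2, -1, 0], "turn": [0, 0, 0.105], "claw": 1}])

```text
t: 5.0
ee_pos: [439.5, 99.8, 225.4]
orientation: [-1.524, 0.439, -0.457]
ft_force: [-0.6, -0.5, 0.0]
width: 87.0
```

```bash
python3 - <<'E'
from h import *
d=grab('top');s=grab('side')
cv2.imwrite('pics/t3.png',cv2.resize(d['img'][180:300,95:255][...,::-1],None,fx=5,fy=5,interpolation=cv2.INTER_CUBIC))
cv2.imwrite('pics/s3.png',cv2.resize(s['img'][90:220,180:310][...,::-1],None,fx=4.5,fy=4.5,interpolation=cv2.INTER_CUBIC))
E
```

```text
(no output)
```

View pics/t3.png

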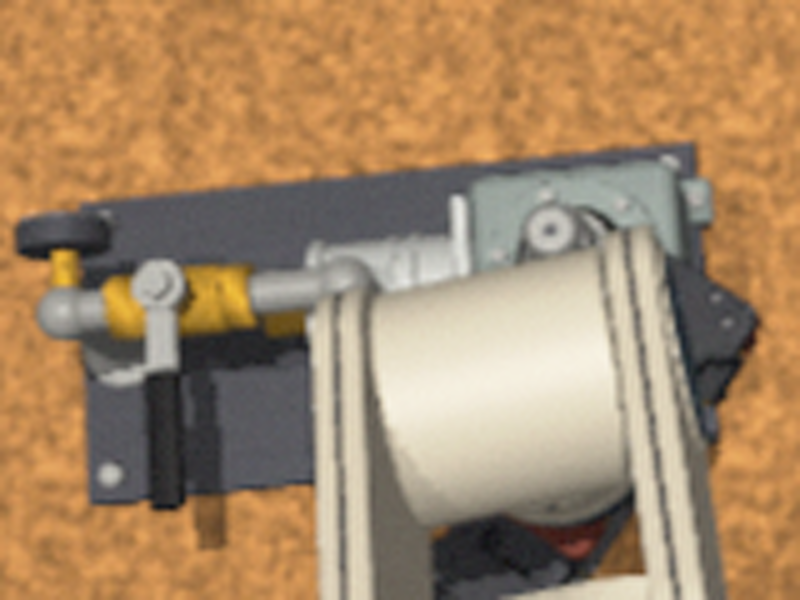

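View pics/s3.png

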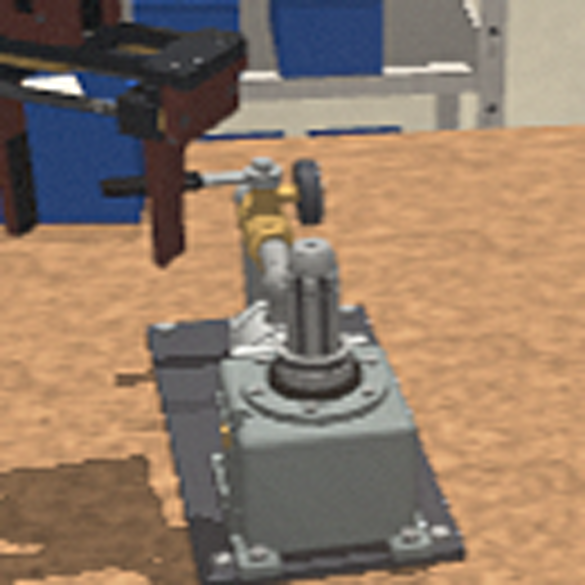

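The valve is shut. In the top crop the lever runs from its nut at (159,285) straight down to (168,505), square across the pipe. Next I'll measure the spline phases.

```bash
python3 - <<'E'
from h import *
d=load('top');s=load('side')
g=lambda D:cv2.cvtColor(D['img'],cv2.COLOR_RGB2GRAY).astype('float32')
def samp(D,G,P):
    uv=np.array([proj(D,p) for p in P],'float32')
    return cv2.remap(G,uv[:,0].reshape(1,-1),uv[:,1].reshape(1,-1),cv2.INTER_CUBIC)[0]
a=np.radians(np.arange(0,360,3))
for nm,D in(('top',d),('side',s)):
    G=g(D)
    # hub top outer-edge/centre: try centre as dark-bore symmetric: refine via minimising 1st,2nd harmonic
    best=None
    for dx in np.arange(-5,5.1,.5):
        for dy in np.arange(-5,5.1,.5):
            c=np.array([544.6+dx,-301+dy,44])
            I=sum(samp(D,G,c+np.c_[r*np.cos(a),r*np.sin(a),0*a]) for r in(15.5,17,24,25))
            F=np.fft.rfft(I); sc=abs(F[1])
            if best is None or sc<best[0]: best=(sc,c)
    c=best[1]
    for r in(16,17,18):
        F=np.fft.rfft(samp(D,G,c+np.c_[r*np.cos(a),r*np.sin(a),0*a]))
        # dark peak angle
        ph=np.degrees((-np.angle(F[6])+np.pi)/6)%60
        print(nm,'gear',c,r,'slot ang mod60',ph.round(1),abs(F[[1,2,3,4,5,6,7,8]]).round())
# shaft profile in side, around axis
G=g(s)
c0=np.array([561.5,134.])
vdir=np.linalg.inv(s['camera_from_world'])[:3,3][:2]-c0; vdir/=np.linalg.norm(vdir)
print('toward camera az',np.degrees(np.arctan2(vdir[1],vdir[0])))
t=np.array([-vdir[1],vdir[0]]) # left/right
off=np.arange(-24,25,1.0)
prof=0
for z in range(145,182,3):
    prof=prof+samp(s,G,np.array([[*(c0+t*o),z] for o in off]))
for o,v in zip(off,prof/13): print(int(o),int(v),end='; ')
print()
u=np.array([proj(s,np.array([*(c0+t*o),165])) for o in(-10,10)]);print(u)
E
```

```text
top gear [ 541.6 -300.5   44. ] 16 slot ang mod60 33.9 [4227.  202.  447.  136.  998.  446.  783.  153.]
top gear [ 541.6 -300.5   44. ] 17 slot ang mod60 32.7 [4366.  453.  297.  236.  732.  460. 1018.  169.]
top gear [ 541.6 -300.5   44. ] 18 slot ang mod60 32.4 [4102.  995.  185.  414.  498.  536. 1063.  370.]
side gear [ 547.1 -302.    44. ] 16 slot ang mod60 35.2 [ 322.  239.   72.  208.  355. 2335.  126.   57.]
side gear [ 547.1 -302.    44. ] 17 slot ang mod60 35.5 [ 443.  148.   58.   22.  273. 2670.  254.   77.]
side gear [ 547.1 -302.    44. ] 18 slot ang mod60 35.7 [ 446.   87.  110.  159.  138. 2023.  434.   70.]
toward camera az -93.99642512385705
-24 117; -23 114; -22 112; -21 113; -20 115; -19 118; -18 121; -17 120; -16 116; -15 110; -14 105; -13 103; -12 101; -11 98; -10 94; -9 85; -8 71; -7 59; -6 55; -5 63; -4 77; -3 91; -2 101; -1 108; 0 113; 1 114; 2 111; 3 107; 4 101; 5 90; 6 79; 7 69; 8 62; 9 61; 10 67; 11 77; 12 88; 13 97; 14 99; 15 100; 16 106; 17 111; 18 119; 19 129; 20 136; 21 141; 22 144; 23 144; 24 144; 
[[244.62948389 156.43112755]
 [252.01414588 156.26957652]]
```

The side view gives the gear's slots at about 35° mod 60 and its centre at about (546,-301). A shaft tooth points at about 27° mod 60, so the gear must turn about -8°. The shaft is at about (562,136). Moving to the gear now.

Emit:
jog_arm(steps=[{"dp": [0.15, -0.5, 0], "turn": [0, 0, 0.03], "claw": 1}, {"dp": [0.3, -1, 0], "turn": [0, 0, 0.06], "claw": 1}, {"dp": [0.3, -1, 0], "turn": [0, 0, 0.06], "claw": 1}])

```text
t: 5.35
ee_pos: [465.5, 18.2, 225.9]
orientation: [-1.548, 0.293, -0.314]
ft_force: [-0.4, 1.4, 0.9]
width: 88.1
```

Emit:
jog_arm(steps=[{"dp": [0.15, -0.5, 0], "turn": [0, 0, 0.03], "claw": 1}, {"dp": [0.3, -1, 0], "turn": [0, 0, 0.06], "claw": 1}, {"dp": [0.3, -1, 0], "turn": [0, 0, 0.06], "claw": 1}])

```text
t: 5.6
ee_pos: [492.2, -64.9, 226.6]
orientation: [-1.563, 0.142, -0.168]
ft_force: [0.1, 0.3, 0.6]
width: 88.2
```

Emit:
jog_arm(steps=[{"dp": [0.15, -0.5, 0], "turn": [0, 0, 0], "claw": 1}, {"dp": [0.3, -1, 0], "turn": [0, 0, 0], "claw": 1}, {"dp": [0.3, -1, 0], "turn": [0, 0, 0], "claw": 1}])

```text
t: 5.85
ee_pos: [519.0, -148.0, 227.1]
orientation: [-1.564, 0.144, -0.176]
ft_force: [0.5, -0.1, -0.2]
width: 87.2
```

Emit:
jog_arm(steps=[{"dp": [0.15, -0.5, 0], "turn": [0, 0, 0], "claw": 1}, {"dp": [0.3, -1, 0], "turn": [0, 0, 0], "claw": 1}, {"dp": [0.3, -1, -0.4], "turn": [0, 0, 0], "claw": 1}])

```text
t: 6.1
ee_pos: [549.8, -232.8, 200.7]
orientation: [-1.568, 0.138, -0.191]
ft_force: [1.3, -1.2, -0.5]
width: 87.8
```

```bash
cat > st.py <<'E'
from h import *
from scipy.spatial.transform import Rotation as R
import sys
o=ctrl.get_obs();p=o['ee_pos'];M=R.from_rotvec(o['orientation']).as_matrix()
print('t',round(o['t'],2),'p',p.round(2),'yaw deg',np.degrees(np.arctan2(M[1,0],M[0,0])).round(2),'ydir',M[:,1].round(4),'F',o['ft_force'].round(1),'M',o['moment'].round(2),'w',round(o['width'],1),'q6',o['qpos'][5].round(2))
if len(sys.argv)>3: print('need',((np.array(list(map(float,sys.argv[1:4])))-p)/80).round(3))
E
python3 st.py 546 -301.5 22
```

```text
t 6.1 p [ 549.77 -232.84  200.65] yaw deg -11.99 ydir [ 0.0334 -0.0073 -0.9994] F [ 1.3 -1.2 -0.5] M [-0.03  0.05 -0.05] w 87.8 q6 -0.22
need [-0.047 -0.858 -2.233]
```

Emit:
jog_arm(steps=[{"dp": [-0.03, -0.45, -0.4], "turn": [0.002, 0.01, 0], "claw": 1}, {"dp": [-0.05, -0.86, -0.8], "turn": [0.002, 0.01, 0], "claw": 1}, {"dp": [-0.05, -0.86, -0.9], "turn": [0.002, 0.01, 0], "claw": 1}, {"dp": [-0.05, -0.86, -0.9], "turn": [0.002, 0.01, 0], "claw": 1}, {"dp": [-0.05, -0.86, -0.9], "turn": [0.002, 0.01, 0], "claw": 1}])

```text
t: 6.52
ee_pos: [545.8, -299.9, 127.8]
orientation: [-1.563, 0.166, -0.166]
ft_force: [-0.2, -0.7, 0.2]
width: 88.1
```

```bash
python3 st.py 546 -301.5 22
python3 - <<'E'
from h import *
d=grab('top');s=grab('side')
a=cv2.resize(s['img'][190:360,190:330][...,::-1],None,fx=3.5,fy=3.5,interpolation=cv2.INTER_CUBIC)
cv2.imwrite('pics/s4.png',a)
E
```

```text
t 6.52 p [ 545.76 -299.9   127.76] yaw deg -12.13 ydir [ 2.e-04  1.e-03 -1.e+00] F [-0.2 -0.7  0.2] M [-0.07  0.06 -0.02] w 88.1 q6 -0.31
need [ 0.003 -0.02  -1.322]
```

View pics/s4.png

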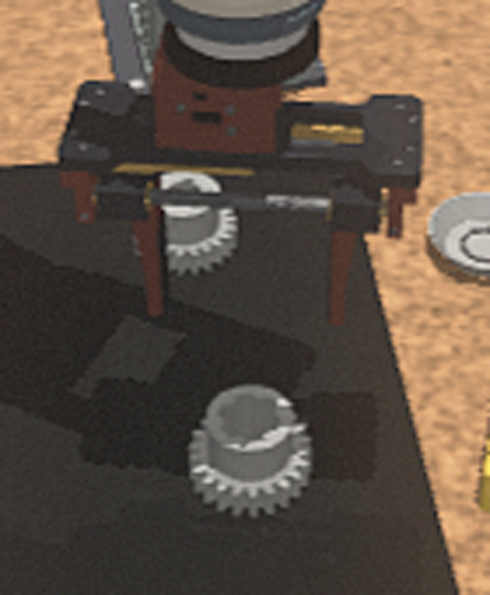

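The open fingers, at crop columns 155 and 338, stand over the gear centred at about column 250. I'll descend.

Emit:
jog_arm(steps=[{"dp": [0, -0.015, -0.45], "turn": [0, 0, 0], "claw": 1}, {"dp": [0, -0.015, -0.9], "turn": [0, 0, 0], "claw": 1}, {"dp": [0, -0.015, -1], "turn": [0, 0, 0], "claw": 1}, {"dp": [0, -0.015, -1], "turn": [0, 0, 0], "claw": 1}])

```text
t: 6.95
ee_pos: [546.0, -299.4, 48.8]
orientation: [-1.564, 0.164, -0.164]
ft_force: [-0.5, -0.9, -0.6]
width: 87.9
```

```bash
python3 st.py 546 -301.5 21
```

```text
t 6.95 p [ 545.96 -299.41   48.82] yaw deg -11.96 ydir [ 2.e-04  9.e-04 -1.e+00] F [-0.5 -0.9 -0.6] M [-0.02  0.12 -0.02] w 87.9 q6 -0.31
need [ 0.    -0.026 -0.348]
```

Emit:
jog_arm(steps=[{"dp": [0, -0.03, -0.2], "turn": [0, 0, 0], "claw": 1}, {"dp": [0, -0.03, -0.33], "turn": [0, 0, 0], "claw": 1}, {"dp": [0, -0.03, -0.34], "turn": [0, 0, 0], "claw": 1}, {"dp": [0, -0.03, -0.34], "turn": [0, 0, 0], "claw": 0.7}, {"dp": [0, -0.03, -0.34], "turn": [0, 0, 0], "claw": 0.4}, {"dp": [0, -0.03, -0.34], "turn": [0, 0, 0], "claw": 0.4}, {"dp": [0, -0.03, -0.34], "turn": [0, 0, 0], "claw": 0.3}, {"dp": [0, -0.03, -0.34], "turn": [0, 0, 0], "claw": 0.3}, {"dp": [0, -0.03, -0.34], "turn": [0, 0, 0], "claw": 0.2}, {"dp": [0, -0.03, -0.34], "turn": [0, 0, 0], "claw": 0.2}])

```text
t: 7.78
ee_pos: [546.2, -302.0, 22.0]
orientation: [-1.564, 0.163, -0.165]
ft_force: [-1.2, -0.2, 2.1]
width: 49.7
```

```bash
python3 st.py 546 -301.5 21
```

```text
t 7.78 p [ 546.18 -301.95   21.97] yaw deg -11.97 ydir [ 7.e-04  7.e-04 -1.e+00] F [-1.2 -0.2  2.1] M [-0.06  0.1   0.02] w 49.7 q6 -0.32
need [-0.002  0.006 -0.012]
```

I have the hub, at a width of 49.7 mm (50 expected). Lifting and carrying it to the shaft.

Emit:
jog_arm(steps=[{"dp": [0, 0, 0.3], "turn": [0, 0, 0], "claw": 0}, {"dp": [0, 0, 0.7], "turn": [0, 0, 0], "claw": 0}, {"dp": [0, 0, 1], "turn": [0, 0, 0], "claw": 0}])

```text
t: 8.03
ee_pos: [545.5, -301.6, 102.4]
orientation: [-1.563, 0.165, -0.163]
ft_force: [0.9, 0.3, -4.8]
width: 49.4
```

Emit:
jog_arm(steps=[{"dp": [0, 0, 0.4], "turn": [0, 0, 0], "claw": 0}, {"dp": [0, 0.1, 0.8], "turn": [0, 0, 0], "claw": 0}, {"dp": [0, 0.3, 1], "turn": [0, 0, 0], "claw": 0}])

```text
t: 8.28
ee_pos: [546.4, -279.2, 185.5]
orientation: [-1.565, 0.164, -0.167]
ft_force: [1.2, -0.6, -4.3]
width: 50.0
```

Emit:
jog_arm(steps=[{"dp": [0, 0.4, 0.3], "turn": [0, 0, 0], "claw": 0}, {"dp": [0, 0.8, 0.7], "turn": [0, 0, 0], "claw": 0}, {"dp": [0, 1, 0.9], "turn": [0, 0, 0], "claw": 0}])

```text
t: 8.53
ee_pos: [546.0, -197.0, 259.2]
orientation: [-1.564, 0.163, -0.167]
ft_force: [-0.1, 0.2, -5.2]
width: 49.7
```

```bash
python3 st.py 562 136 240
python3 - <<'E'
from h import *
s=grab('side')
a=cv2.resize(s['img'][60:330,150:350][...,::-1],None,fx=2.2,fy=2.2,interpolation=cv2.INTER_CUBIC)
cv2.imwrite('pics/s5.png',a)
E
```

```text
t 8.53 p [ 546.01 -197.    259.24] yaw deg -12.06 ydir [ 2.4e-03  2.0e-04 -1.0e+00] F [-0.1  0.2 -5.2] M [-0.08  0.    0.06] w 49.7 q6 -0.16
need [ 0.2    4.163 -0.24 ]
```

View pics/s5.png

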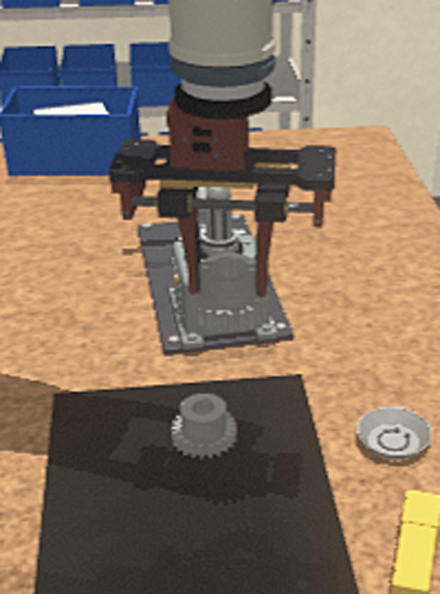

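The gear is held level, and the weight reads 5 N. Carrying it over and turning it by -8°.

Emit:
jog_arm(steps=[{"dp": [0.02, 0.45, 0], "turn": [0, 0, -0.005], "claw": 0}, {"dp": [0.05, 0.9, 0], "turn": [0, 0, -0.011], "claw": 0}, {"dp": [0.05, 1, 0], "turn": [0, 0, -0.011], "claw": 0}])

```text
t: 8.83
ee_pos: [550.7, -111.2, 261.8]
orientation: [-1.56, 0.187, -0.194]
ft_force: [-1.3, 0.7, -4.6]
width: 49.6
```

Emit:
jog_arm(steps=[{"dp": [0.02, 0.45, 0], "turn": [0, 0, -0.005], "claw": 0}, {"dp": [0.05, 0.9, 0], "turn": [0, 0, -0.011], "claw": 0}, {"dp": [0.05, 1, 0], "turn": [0, 0, -0.011], "claw": 0}])

```text
t: 9.08
ee_pos: [553.8, -27.3, 260.7]
orientation: [-1.556, 0.214, -0.218]
ft_force: [0.7, -1.0, -3.6]
width: 49.3
```

Emit:
jog_arm(steps=[{"dp": [0.02, 0.45, 0], "turn": [0, 0, -0.005], "claw": 0}, {"dp": [0.05, 0.9, 0], "turn": [0, 0, -0.011], "claw": 0}, {"dp": [0.05, 1, 0], "turn": [0, 0, -0.011], "claw": 0}])

```text
t: 9.33
ee_pos: [557.4, 56.2, 259.8]
orientation: [-1.552, 0.241, -0.243]
ft_force: [-0.2, 0.1, -5.0]
width: 49.5
```

```bash
python3 st.py 562 136 235
```

```text
t 9.33 p [557.44  56.19 259.82] yaw deg -17.69 ydir [ 0.0017  0.0052 -1.    ] F [-0.2  0.1 -5. ] M [-0.05  0.11  0.02] w 49.5 q6 0.38
need [ 0.057  0.998 -0.31 ]
```

Emit:
jog_arm(steps=[{"dp": [0.03, 0.45, 0], "turn": [-0.0015, 0, -0.007], "claw": 0}, {"dp": [0.057, 0.9, 0], "turn": [-0.0015, 0, -0.013], "claw": 0}, {"dp": [0.057, 1, 0], "turn": [-0.0015, 0, -0.013], "claw": 0}, {"dp": [0.057, 1, -0.25], "turn": [-0.0015, 0, -0.013], "claw": 0}, {"dp": [0.057, 1, -0.3], "turn": [-0.0015, 0, -0.013], "claw": 0}, {"dp": [0.057, 1, -0.3], "turn": [-0.0015, 0, -0.013], "claw": 0}])

```text
t: 9.83
ee_pos: [560.4, 135.1, 233.6]
orientation: [-1.555, 0.276, -0.272]
ft_force: [0.1, 0.7, -4.1]
width: 50.0
```

```bash
python3 st.py 562 136 215
python3 - <<'E'
from h import *
s=grab('side')
a=cv2.resize(s['img'][70:200,190:310][...,::-1],None,fx=4.5,fy=4.5,interpolation=cv2.INTER_CUBIC)
cv2.imwrite('pics/s6.png',a)
d=grab('top')
cv2.imwrite('pics/t6.png',cv2.resize(d['img'][180:290,120:260][...,::-1],None,fx=5,fy=5,interpolation=cv2.INTER_CUBIC))
E
```

```text
t 9.83 p [560.37 135.14 233.6 ] yaw deg -20.0 ydir [-0.0031 -0.001  -1.    ] F [ 0.1  0.7 -4.1] M [-0.09  0.07 -0.04] w 50.0 q6 0.57
need [ 0.02   0.011 -0.232]
```

View pics/s6.png

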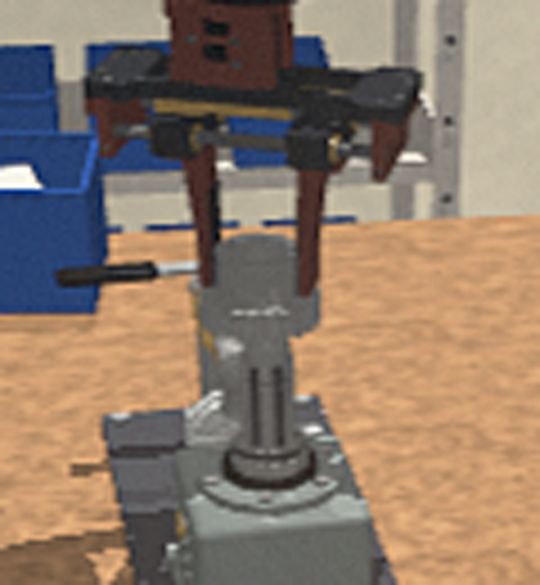

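View pics/t6.png

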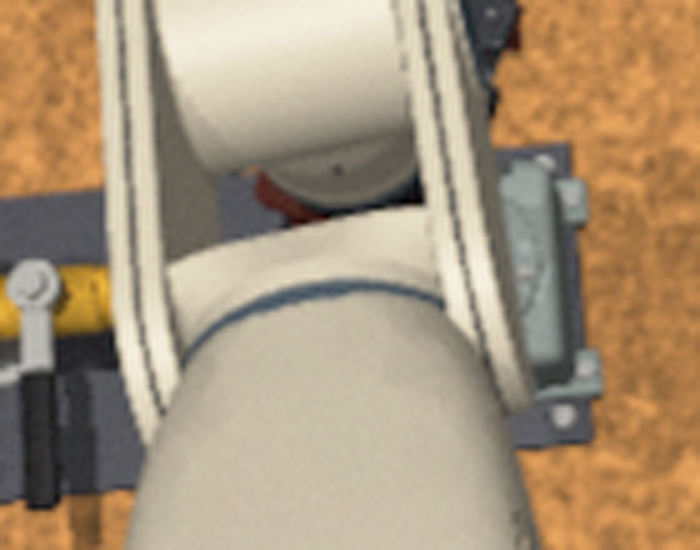

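```bash
python3 - <<'E'
from h import *
s=load('side')
for p in [(562,136,150),(562,136,165),(562,136,180),(562,136,220),(560.4,135.1,220),(560.4,135.1,250)]:
    u=proj(s,np.array(p,float));print(p,[round((u[0]-190)*4.5,1),round((u[1]-70)*4.5,1)])
G=cv2.cvtColor(s['img'],cv2.COLOR_RGB2GRAY)
for v in (136,140,144,154,158,162,166): print(v,list(zip(range(228,266),G[v,228:266].tolist())) if v in(140,) else G[v,228:266].tolist())
E
```

```text
(562, 136, 150) [np.float64(263.7), np.float64(409.2)]
(562, 136, 165) [np.float64(263.0), np.float64(387.0)]
(562, 136, 180) [np.float64(262.3), np.float64(364.5)]
(562, 136, 220) [np.float64(260.5), np.float64(302.9)]
(560.4, 135.1, 220) [np.float64(257.9), np.float64(303.7)]
(560.4, 135.1, 250) [np.float64(256.4), np.float64(255.7)]
136 [171, 169, 171, 174, 145, 120, 111, 91, 97, 95, 90, 93, 96, 94, 95, 97, 98, 100, 101, 101, 102, 99, 104, 109, 101, 96, 97, 97, 99, 93, 98, 102, 92, 139, 160, 167, 177, 184]
140 [(228, 160), (229, 156), (230, 157), (231, 164), (232, 147), (233, 108), (234, 91), (235, 95), (236, 96), (237, 98), (238, 97), (239, 98), (240, 98), (241, 93), (242, 90), (243, 89), (244, 92), (245, 108), (246, 103), (247, 96), (248, 91), (249, 104), (250, 107), (251, 97), (252, 93), (253, 94), (254, 96), (255, 99), (256, 99), (257, 100), (258, 100), (259, 95), (260, 89), (261, 141), (262, 175), (263, 179), (264, 179), (265, 175)]
144 [157, 155, 151, 152, 160, 135, 97, 122, 120, 98, 108, 114, 105, 106, 101, 98, 103, 103, 98, 104, 99, 102, 106, 103, 99, 98, 114, 110, 95, 144, 174, 175, 169, 167, 166, 167, 167, 171]
154 [159, 162, 162, 159, 160, 147, 109, 89, 98, 98, 95, 91, 96, 101, 99, 96, 92, 71, 46, 80, 100, 105, 83, 60, 58, 78, 84, 131, 162, 165, 172, 175, 174, 174, 177, 174, 165, 157]
158 [164, 171, 173, 169, 166, 167, 138, 159, 197, 165, 135, 109, 88, 95, 100, 96, 101, 82, 53, 73, 98, 104, 92, 64, 58, 85, 95, 140, 190, 203, 170, 109, 96, 152, 177, 172, 163, 157]
162 [93, 93, 86, 152, 176, 135, 161, 157, 125, 134, 140, 125, 105, 105, 106, 103, 95, 84, 60, 75, 99, 106, 95, 67, 57, 88, 99, 95, 96, 98, 97, 97, 93, 86, 115, 154, 165, 163]
166 [98, 97, 93, 122, 140, 128, 122, 125, 116, 125, 129, 133, 128, 125, 111, 93, 93, 90, 63, 67, 93, 105, 97, 74, 61, 88, 101, 80, 80, 113, 157, 147, 120, 117, 114, 106, 139, 166]
```

The side crop shows the gear centre about 1 px left of the shaft axis, so I'll shift about +2.5 mm in x and descend onto the nose, watching the lateral force.

Emit:
jog_arm(steps=[{"dp": [0.033, 0.011, 0], "turn": [0.0003, -0.001, 0], "claw": 0}, {"dp": [0.033, 0.011, -0.1], "turn": [0.0003, -0.001, 0], "claw": 0}, {"dp": [0.033, 0.011, -0.2], "turn": [0.0003, -0.001, 0], "claw": 0}, {"dp": [0.033, 0.011, -0.24], "turn": [0.0003, -0.001, 0], "claw": 0}, {"dp": [0.033, 0.011, -0.24], "turn": [0.0003, -0.001, 0], "claw": 0}])

```text
t: 10.35
ee_pos: [563.8, 136.0, 215.2]
orientation: [-1.552, 0.274, -0.276]
ft_force: [-1.1, 1.2, -4.4]
width: 49.6
```

```bash
python3 st.py 563 136 209
```

```text
t 10.35 p [563.82 135.96 215.2 ] yaw deg -20.09 ydir [ 1.9e-03  9.0e-04 -1.0e+00] F [-1.1  1.2 -4.4] M [0.06 0.17 0.04] w 49.6 q6 0.57
need [-0.01   0.001 -0.077]
```

Emit:
jog_arm(steps=[{"dp": [-0.01, 0, -0.04], "turn": [0, 0.0005, 0], "claw": 0}, {"dp": [-0.01, 0, -0.08], "turn": [0, 0.0005, 0], "claw": 0}, {"dp": [-0.01, 0, -0.08], "turn": [0, 0.0005, 0], "claw": 0}])

```text
t: 10.6
ee_pos: [563.1, 136.4, 208.2]
orientation: [-1.552, 0.275, -0.275]
ft_force: [0.8, 3.0, -6.5]
width: 49.4
```

```bash
python3 st.py 563 136 205
```

```text
t 10.6 p [563.11 136.35 208.25] yaw deg -20.08 ydir [ 5.0e-04  1.5e-03 -1.0e+00] F [ 0.8  3.  -6.5] M [ 0.53 -0.23 -0.03] w 49.4 q6 0.57
need [-0.001 -0.004 -0.041]
```

Emit:
jog_arm(steps=[{"dp": [0, 0.01, -0.03], "turn": [0, 0, 0], "claw": 0}, {"dp": [0, 0.012, -0.06], "turn": [0, 0, 0], "claw": 0}, {"dp": [0, 0.012, -0.06], "turn": [0, 0, 0], "claw": 0}])

```text
t: 10.85
ee_pos: [563.2, 137.4, 203.0]
orientation: [-1.552, 0.275, -0.275]
ft_force: [1.8, 1.5, -6.2]
width: 49.7
```

```bash
python3 st.py 563 136 200
```

```text
t 10.85 p [563.24 137.43 203.  ] yaw deg -20.08 ydir [ 7.0e-04  1.6e-03 -1.0e+00] F [ 1.8  1.5 -6.2] M [ 0.3  -0.29 -0.08] w 49.7 q6 0.57
need [-0.003 -0.018 -0.038]
```

The underside is at about 181, below the spline start at 186, with no axial resistance, so it seems to be meshing already. Continuing.

Emit:
jog_arm(steps=[{"dp": [0.005, 0.006, -0.05], "turn": [0, 0, 0], "claw": 0}, {"dp": [0.005, 0.006, -0.1], "turn": [0, 0, 0], "claw": 0}, {"dp": [0.005, 0.006, -0.1], "turn": [0, 0, 0], "claw": 0}])

```text
t: 11.1
ee_pos: [563.5, 137.8, 194.1]
orientation: [-1.552, 0.275, -0.275]
ft_force: [1.2, 0.7, -5.3]
width: 49.7
```

```bash
python3 st.py 563 136 190
python3 - <<'E'
from h import *
s=grab('side')
a=cv2.resize(s['img'][70:200,190:310][...,::-1],None,fx=4.5,fy=4.5,interpolation=cv2.INTER_CUBIC)
cv2.imwrite('pics/s7.png',a)
E
```

```text
t 11.1 p [563.46 137.76 194.11] yaw deg -20.09 ydir [ 2.0e-04  1.3e-03 -1.0e+00] F [ 1.2  0.7 -5.3] M [ 0.07 -0.13 -0.04] w 49.7 q6 0.57
need [-0.006 -0.022 -0.051]
```

View pics/s7.png

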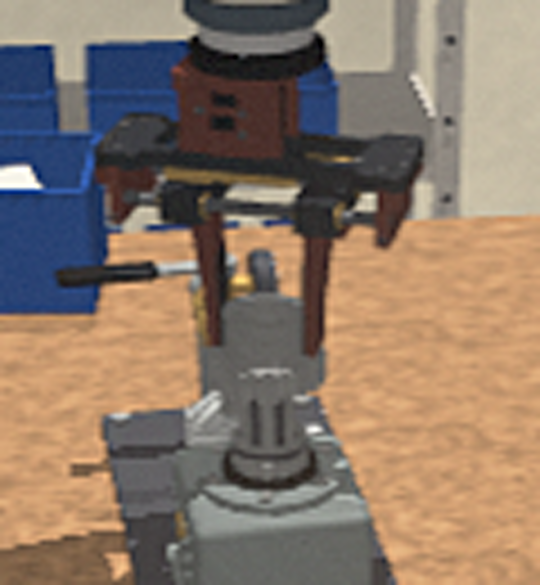

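The gear is on the shaft, with its wheel bottom at crop row ~390 and the splines visible below it. The splines are engaged, so I'll slide down.

Emit:
jog_arm(steps=[{"dp": [0.003, 0.003, -0.1], "turn": [0, 0, 0], "claw": 0}, {"dp": [0.003, 0.003, -0.2], "turn": [0, 0, 0], "claw": 0}, {"dp": [0.003, 0.003, -0.3], "turn": [0, 0, 0], "claw": 0}, {"dp": [0.003, 0.003, -0.4], "turn": [0, 0, 0], "claw": 0}, {"dp": [0.003, 0.003, -0.4], "turn": [0, 0, 0], "claw": 0}])

```text
t: 11.57
ee_pos: [563.4, 137.7, 160.4]
orientation: [-1.553, 0.276, -0.274]
ft_force: [1.3, -2.5, -7.4]
width: 49.4
```

```bash
python3 st.py 563 138 152
```

```text
t 11.57 p [563.43 137.67 160.45] yaw deg -20.09 ydir [-9.e-04  7.e-04 -1.e+00] F [ 1.3 -2.5 -7.4] M [-0.34 -0.16 -0.15] w 49.4 q6 0.57
need [-0.005  0.004 -0.106]
```

Emit:
jog_arm(steps=[{"dp": [0, -0.005, -0.03], "turn": [0, 0, 0], "claw": 0}, {"dp": [0, -0.005, -0.06], "turn": [0, 0, 0], "claw": 0}, {"dp": [0, -0.005, -0.06], "turn": [0, 0, 0], "claw": 0}])

```text
t: 11.82
ee_pos: [563.5, 137.5, 155.7]
orientation: [-1.552, 0.276, -0.274]
ft_force: [-1.9, 0.4, 0.6]
width: 49.8
```

Emit:
jog_arm(steps=[{"dp": [0, 0, -0.03], "turn": [0, 0, 0], "claw": 0}, {"dp": [0, 0, -0.04], "turn": [0, 0, 0], "claw": 0}, {"dp": [0, 0, -0.04], "turn": [0, 0, 0], "claw": 0}])

```text
t: 12.07
ee_pos: [563.5, 137.6, 153.5]
orientation: [-1.552, 0.276, -0.274]
ft_force: [-4.5, -1.5, 6.6]
width: 49.6
```

```bash
python3 st.py 563 137 152
```

```text
t 12.07 p [563.5  137.55 153.54] yaw deg -20.09 ydir [-7.0e-04  1.1e-03 -1.0e+00] F [-4.5 -1.5  6.6] M [-0.08  0.85 -0.06] w 49.6 q6 0.57
need [-0.006 -0.007 -0.019]
```

The spring is engaged. Pressing further.

Emit:
jog_arm(steps=[{"dp": [-0.008, -0.003, -0.02], "turn": [0, 0, 0], "claw": 0}, {"dp": [-0.008, -0.003, -0.035], "turn": [0, 0, 0], "claw": 0}, {"dp": [-0.008, -0.003, -0.035], "turn": [0, 0, 0], "claw": 0}])

```text
t: 12.32
ee_pos: [563.5, 137.5, 152.4]
orientation: [-1.551, 0.274, -0.276]
ft_force: [-4.5, 0.1, 10.0]
width: 49.6
```

Emit:
jog_arm(steps=[{"dp": [0, 0, -0.015], "turn": [0, 0, 0], "claw": 0}, {"dp": [0, 0, -0.025], "turn": [0, 0, 0], "claw": 0}, {"dp": [0, 0, -0.025], "turn": [0, 0, 0], "claw": 0}])

```text
t: 12.57
ee_pos: [563.5, 137.6, 152.1]
orientation: [-1.551, 0.274, -0.276]
ft_force: [-5.3, -1.5, 11.4]
width: 49.8
```

```bash
python3 st.py 563 137 151
```

```text
t 12.57 p [563.49 137.59 152.15] yaw deg -20.08 ydir [ 0.0016  0.0018 -1.    ] F [-5.3 -1.5 11.4] M [-0.08  1.27 -0.06] w 49.8 q6 0.57
need [-0.006 -0.007 -0.014]
```

Emit:
jog_arm(steps=[{"dp": [-0.015, -0.004, -0.03], "turn": [-0.0005, 0.0005, 0], "claw": 0}, {"dp": [-0.015, -0.004, -0.05], "turn": [-0.0005, 0.0005, 0], "claw": 0}, {"dp": [-0.015, -0.004, -0.05], "turn": [-0.0005, 0.0005, 0], "claw": 0}, {"dp": [-0.015, -0.004, -0.05], "turn": [-0.0005, 0.0005, 0], "claw": 0}])

```text
t: 12.9
ee_pos: [563.5, 137.6, 151.8]
orientation: [-1.552, 0.273, -0.277]
ft_force: [-7.8, -1.5, 24.7]
width: 49.6
```

```bash
python3 st.py 563 137 151
```

```text
t 12.9 p [563.48 137.6  151.79] yaw deg -20.08 ydir [ 0.0033  0.001  -1.    ] F [-7.8 -1.5 24.7] M [-0.15  1.77 -0.1 ] w 49.6 q6 0.57
need [-0.006 -0.007 -0.01 ]
```

Fz has risen steeply, to about 30 N on the gear, with the TCP at 151.8 (flat predicted at 152). Checking steadiness and the pictures.

```bash
python3 - <<'E'
from h import *
s=grab('side');d=grab('top')
a=cv2.resize(s['img'][80:210,170:310][...,::-1],None,fx=4.5,fy=4.5,interpolation=cv2.INTER_CUBIC)
cv2.imwrite('pics/s8.png',a)
cv2.imwrite('pics/t8.png',d['img'][...,::-1])
for i in range(4): ctrl.get_image('side')
E
python3 st.py
```

```text
t 13.2 p [563.5  137.58 151.79] yaw deg -20.09 ydir [ 0.0034  0.001  -1.    ] F [-7.9 -2.9 24.6] M [-0.15  1.78 -0.15] w 49.9 q6 0.57
```

View pics/s8.png

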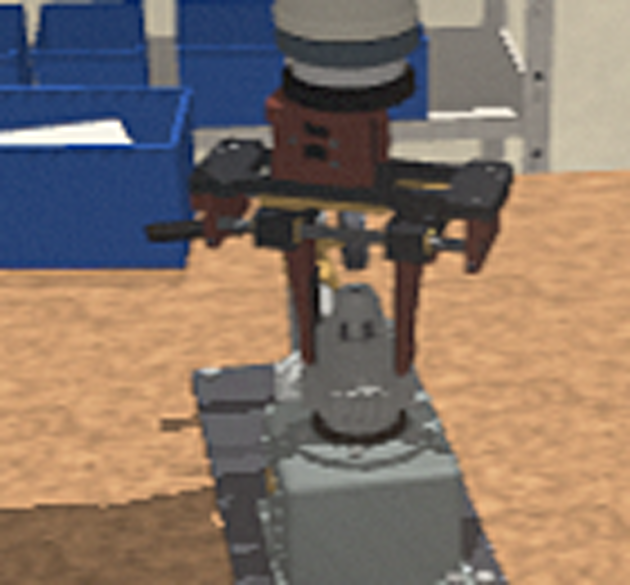

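View pics/t8.png

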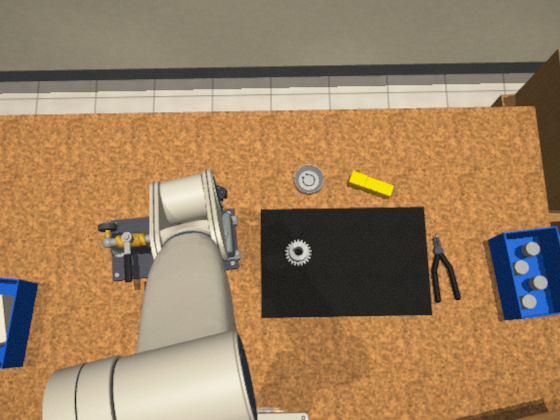

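The gear is seated: a dark collar sits directly below the wheel at crop (360,430), and the shaft with its groove is clear above the hub at (358,330). The other parts are unmoved and the lever is still square. One slightly firmer press will confirm the hard stop.

Emit:
jog_arm(steps=[{"dp": [0, 0, -0.04], "turn": [0, 0, 0], "claw": 0}, {"dp": [0, 0, -0.055], "turn": [0, 0.001, 0], "claw": 0}, {"dp": [0, 0, -0.055], "turn": [0, 0.001, 0], "claw": 0}, {"dp": [0, 0, -0.055], "turn": [0, 0.001, 0], "claw": 0}])

```text
t: 13.53
ee_pos: [563.6, 137.6, 151.7]
orientation: [-1.552, 0.274, -0.276]
ft_force: [-15.3, -3.8, 34.6]
width: 49.6
```

```bash
python3 st.py; python3 - <<'E'
from h import *
for i in range(6): ctrl.get_image('side')
d=grab('top');cv2.imwrite('pics/t9.png',cv2.resize(d['img'][180:300,95:255][...,::-1],None,fx=5,fy=5,interpolation=cv2.INTER_CUBIC))
E
python3 st.py
```

```text
t 13.53 p [563.61 137.64 151.74] yaw deg -20.08 ydir [ 0.0013  0.0013 -1.    ] F [-15.3  -3.8  34.6] M [-0.47  2.87 -0.11] w 49.6 q6 0.57
t 13.88 p [563.62 137.63 151.74] yaw deg -20.09 ydir [ 0.0014  0.0013 -1.    ] F [-13.   -3.2  34. ] M [-0.47  2.81 -0.09] w 49.4 q6 0.57
```

View pics/t9.png

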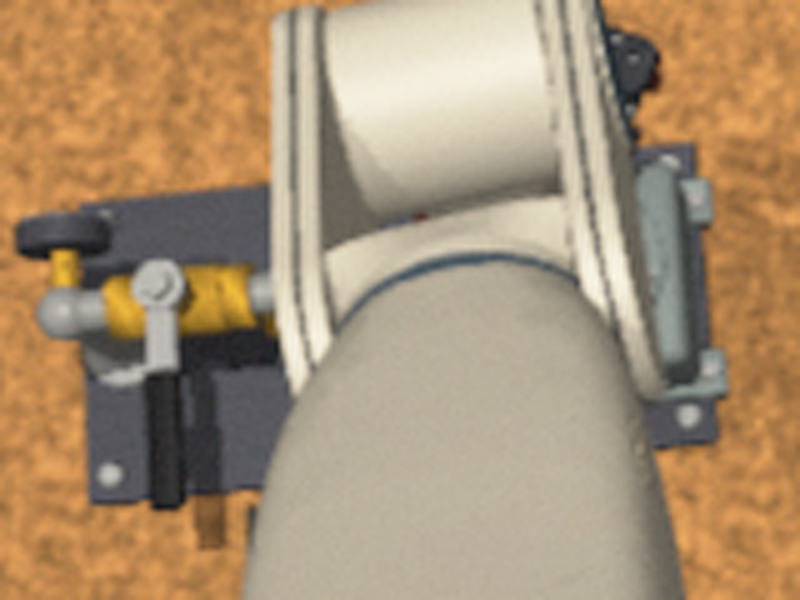

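Emit:
jog_arm(steps=[{"dp": [-0.005, 0, -0.048], "turn": [0, 0, 0], "claw": 0}, {"dp": [-0.005, 0, -0.048], "turn": [0, 0, 0], "claw": 0}, {"dp": [-0.005, 0, -0.048], "turn": [0, 0, 0], "claw": 0}])

```text
t: 14.13
ee_pos: [563.6, 137.6, 151.8]
orientation: [-1.551, 0.273, -0.277]
ft_force: [-12.3, -3.6, 29.7]
width: 49.5
```

```bash
python3 st.py
```

```text
t 14.13 p [563.56 137.64 151.78] yaw deg -20.09 ydir [ 0.003   0.0016 -1.    ] F [-12.3  -3.6  29.7] M [-0.53  2.43 -0.07] w 49.5 q6 0.57
```

The press is steady at about 30 N net at the stop height, so I'm handing in.

```bash
python3 -c "
from workcell import ctrl
print(ctrl.close_job())"
```

```text
the job is handed in; nothing more can be done
None
```

I shut the valve first, then fitted the splined gear on the shaft and pressed it home. I handed the job in at about 14 s with the arm still gripping and pressing; no verdict was reported.

**Valve:** I turned the lever clockwise until it hit its hard stop: the force jumped to about 25 N with no further movement. It still stood square across the pipe in the last top picture.

**Gear:** I gripped it by the hub, turned it -8° and lowered it. The splines meshed on the first try, with no axial resistance.

**Last checks:**
- **Seating:** The final press reads about 30 N upward at the wrist (about 35 N on the gear, against 18 N for a flat spring). Adding 10 N moved it only 0.05 mm.
- **Height:** The tool stopped at 151.8 mm against 152 expected. That puts the underside 4.8 mm above the shoulder, where 5 mm means the spring is flat.
- **Circlip groove:** With the gear at that height, the groove is clear above the hub.
- **Other parts:** The keyed gear, dish, case and pliers looked unmoved in the last full top view, taken just before the final presses.

**Not clean:** A sideways force of about 12 N and a tool tilt of about 0.2° remained while pressing, and my small corrections did not remove them. The camera and arm estimates of the shaft centre differed by about 2 mm, which the bore's clearance took up.

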